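# Seat the blender cup and hold the dial at pulse

### The job

Blend the nuts in the closed cup: stand the cup upright on the blender base, lowering it all the way down into the round collar before you let go of it. Only then turn the dial clockwise past its two clicks to the third setting, the orange mark at the end of its travel, and hold it there against its spring: finish while still holding the dial at the orange mark, with the cup sitting home in the collar. The blender must not be switched on before the cup sits in it, and the tin and the bottle of washing-up liquid stay where they are.

Things in the scene. Friction and masses are not known exactly. Their poses are not given: they have to be found in the camera images.
- blender: White blender base, fixed to the worktop. A slot shape from above: 132 mm along its x, 282 mm along its y, flat deck 58 mm high. Origin: centre of its underside, z up. At y = +75 mm stands the tower with the black collar for the cup; at y = -75 mm on the deck is the dial, for contact forces a part of this body. Wall cabinets hang 0.5 m above the worktop from about 0.58 m ahead of the robot
- seat (a point): Centre of the collar's floor, 68 mm above the worktop, where the cup's underside comes to rest. The round collar is 76 mm wide inside for the lowest 9 mm, then flares to 86 mm at its rim, 20 mm above this point; 96 mm wide outside. The cup may sit at any turn about the vertical; nothing locks
- cup: Closed blending cup with nuts in it, loose, 0.24 to 0.42 kg, 150 mm tall, at first upright on the worktop left or right of the blender. Black bottom collar 70 mm in diameter, 26 mm high, lower edge bevelled 2 mm; above it a clear, slightly milky round body, 62 mm in diameter from 26 to 136 mm, then a shallow dome. Origin: centre of its underside; z up through its top
- dial_grip (a point): Centre of the dial's black bar grip, on the dial's vertical axis, 76.5 mm above the worktop. Bar 46 mm long, 12 mm thick, its top 89.5 mm above the worktop, on a round skirt 53 mm wide whose top is at 65.5 mm. x axis along the bar towards its white pointer line, z up; the frame turns with the dial
- dial (a joint): Turn in rad, growing clockwise from above. 0 off (ring mark; pointer 0.6 rad left of the blender's x axis), about 0.4 setting 1 (one dot), 0.75 setting 2 (two dots), 1.1 to the stop at 1.25 setting 3 (orange mark). 1 and 2 click in and stay; at 3 nothing catches: let go, it springs back to 2. Spring 0.02 N m at 0, 0.08 at 3, towards off; the clicks at 0.1 and 0.5 take about 0.15 N m
- tin: Small food tin, 76 mm wide, 58 mm high, loose, on the other side of the blender from the cup; origin at the centre of its underside. Not to be moved
- dish_soap: Bottle of washing-up liquid with a push-pull cap, 45 x 73 x 191 mm, loose, at the back left; origin at the centre of its underside. Not to be moved

How it is judged:
On the way, in this order (a step that is already met when the one before it is completed fails the run):
1. the cup sits home in the collar of the blender and has been let go, the dial still off (horizontal distance between cup and seat below 0.006 m and z of cup in the frame of seat below 0.004 m and angle between cup's own z axis and vertical below 0.06 rad and contact force between the fingers and cup below 0.05 N and value of joint dial below 0.3 rad), for 0.2 s.
2. the dial is turned to the third setting and held there (value of joint dial above 1.1 rad and contact force between the fingers and blender above 0.3 N), for 0.5 s.
At the end, for the whole second after the job is handed in: The fingers hold the dial at setting 3 (above 1.10 rad) against its spring; the cup sits in the collar, within 4 mm of the seat's height, 6 mm of its centre and 0.06 rad of upright, untouched by the robot; tin and washing-up bottle within 30 mm of where they stood (all of step 2 and horizontal distance between cup and seat below 0.006 m and z of cup in the frame of seat below 0.004 m and angle between cup's own z axis and vertical below 0.06 rad and contact force between the arm and cup below 0.05 N and distance of each of tin, dish_soap from where it was at the start of the episode below 0.03 m); the arm keeps its last pose, push and grip.
It fails at once if the dial is switched on (beyond 0.3 rad) while the cup is not down in the collar (value of joint dial above 0.3 rad and (horizontal distance between cup and seat above 0.01 m or z of cup in the frame of seat above 0.01 m)).
It fails at once if the cup is let go in the air, more than 20 mm above its seat (z of cup in the frame of seat above 0.02 m and contact force between the fingers and cup below 0.02 N).
It fails at once if the cup is tipped over (angle between cup's own z axis and vertical above 0.8 rad).
It fails at once if the tin or the washing-up bottle is pushed away or knocked over (distance of any of tin, dish_soap from where it was at the start of the episode above 0.03 m or angle between any of tin, dish_soap's own z axis and vertical above 0.5 rad).
It also fails if it takes over 54 s, if anything falls off the work surface, if the arm or the gripper's body presses on something with over 40 N, if the wrist force passes 120 N, or if a joint passes its speed limit or range.

### The arm

A 6-joint arm with a two-finger parallel gripper is mounted at the origin on a cart in front of the work surface, level with it; the furniture and walls round the work are solid. World frame = base frame: x ahead of the robot, y to its left, z up, the work surface at z = 0. Lengths are in m, angles in rad, forces in N, time in s.
With the tool pointing down it reaches from about 0.35 to 0.775 m from the base axis. Payload 5.5 kg.
Tool frame: the origin (TCP) lies between the finger pads; the fingertips stand 19 mm ahead of it and the grasp point (between the pads) is the TCP; z points along the fingers, y is the line along which they close (so a half turn about z gives the same grasp; the last joint's range is limited). The gripper opens to 85 mm and grips with 20 to 120 N. Pads are 22 mm wide; open, the fingers measure 114 mm over their backs; the gripper's body (76 mm by 85 mm) begins 54 mm behind the grasp point. The pads swing forward as they close: fully open they stand 13 mm farther back than shut.
Start: joints at [-1.29, 0.313, 0.046, 1.304, 0, 1.431], TCP at [0.235, -0.525, 0.25] pointing down, gripper open.
Joint ranges: [-2.76, 2.76], [-0.86, 1.69], [-1.03, 1.26], [-2.2, 2.34], [-1.47, 1.5], [-3.14, 3.14]. Speed limits (rad/s): [2.57, 2.57, 3.14, 3.14, 3.14, 3.14].

### API

Orientations are given as a unit quaternion [w, x, y, z].
In Python, from workcell import env gives the robot as it stands.
- The arm moves only by the tool carry_out, never from a script. Its argument "increments" is a list that holds one entry, the list of rows, each a list of 6 numbers: the shift along the tool's x, y, z each as a share of 50 cm, from -1 to 1, then the turn, a rotation vector about the tool's x, y, z each as a share of 2 pi rad, from -1 to 1. In form: [[[x, y, z, ax, ay, az], ...]]. A call has 1 to 5 rows; each row is the pose to reach, as a shift and turn from the pose commanded when the call began, along the tool's axes at that moment, turning the shorter way round; what a row does not reach only later rows make up. A row lasts 1/8 s, in which the tool goes at most 62.5 mm and 10.7 degrees, less where a joint would pass 70% of its speed; a pose out of reach is approached as far as the arm can. A call with a number of a shift or a turn outside -1 to 1 is refused whole. A call with a gripper value outside its range is refused whole. "jaw" is the closure, from 0 (fully open) to 1 (shut), set as the call begins (left out, the last holds). The fingers move at their own pace and stop on an object; "squeeze" is the grip in N (left out, the last holds). Time passes only in rows, so rows that repeat a pose let the fingers close. It gives the time, the measured TCP pose, the force, the opening and the grip force at its end, in the units of the state.
- env.get_state(): the state, without advancing time (a new reading comes with each control period).
- env.read_camera(name): name is "scene" or "top" or "wrist"; returns a dict with "frame" (420x560x3 uint8, blue, green, red), "z_map" (420x560 float32, m along the optical axis (not along the pixel's ray), 0 where there is no reading), "intrinsics" (3x3 intrinsics, pixels), "k1" (the pictures are not rectified: a ray, as slopes to the right and down, at radius r is drawn at 1 + k1 r^2 times it, then the intrinsics apply), "R" (3x3) and "t" (3): a world point X has camera coordinates R X + t; the wrist camera has in their place "T_tool_cam" (4x4, takes a point from camera to tool coordinates, whose origin is the TCP and whose axes are the flange's). Camera axes: x right, y down, z forward; pixel columns grow to the right and rows downward; lengths in m; the calibration is good to about 2 mm. A picture is of the moment at which its call begins: read the wrist's pose just before it.
- env.hand_in(): hands the job in; it is judged then, once.
Trained networks look in the newest picture that a camera, given by its name, has taken for a name from the list of things; names that differ only in an ending like _2 or _b are one class to them, and where a whole thing is asked for, a point or a joint stands for the part that bears it (a point fixed in the world has none). Each returns a list of dicts, best first, with "score" (0 to 1); they miss things now and then, are a little off and sometimes report something else, mostly with a low value. They report only what shows in the picture. A call takes as long as a camera call.
- env.find_in(camera, name): "position" ([x, y, z] in m, in world coordinates, good to about 4 mm: the middle of the surface that is visible of it).
The state is a dict: "clock": time; "joint_pos": joint angles; "qvel": joint speeds; "tau": joint torques, N m; "tcp_pos": TCP position; "orientation": TCP orientation; "wrist_force": force on the tool from outside, world axes, zero at the start; "ft_torque": the same for the moment, N m; "finger_gap": finger opening in m; "grip_force": force on a finger pad.
Only numpy, scipy, OpenCV 4.12 (cv2) and the standard library are available. Lean on these libraries where they do the work, as an engineer would, in place of code of your own. Each camera call takes 0.05 s, during which the arm holds its last target. There are 200 camera calls.

## Working session

There is one attempt and no reset: what is moved stays moved. The work goes in short steps, Python scripts to look and compute and a tool call to move; the robot and the scene stay as the last step left them, time stands still between calls to the robot, and variables do not carry over. Pictures are saved under pics/ and viewed, at most 10 in all, crops included, and the job is handed in when it is done.

Besides the shell and the picture viewer there is one more tool, called after "Request:" by a JSON object that holds its "op" and its "data", one argument or row to a line. carry_out: Moves the arm, as the interface text tells. Its arguments: {"type":"object","properties":{"increments":{"type":"array","items":{"type":"array","items":{"type":"array","items":{"type":"number","minimum":-1,"maximum":1}}}},"jaw":{"type":"number"},"squeeze":{"type":"number"}},"required":["increments"]}

```bash
mkdir -p pics; cat > h.py <<'E'
import numpy as np, cv2
from workcell import env
def cloud(c, st=None):
    K=c["intrinsics"];h,w=c["z_map"].shape
    u,v=np.meshgrid(np.arange(w),np.arange(h))
    a=(u-K[0,2])/K[0,0];b=(v-K[1,2])/K[1,1]
    x,y=a.copy(),b.copy()
    for _ in range(8):
        f=1+c["k1"]*(x*x+y*y);x,y=a/f,b/f
    z=c["z_map"];P=np.stack([x*z,y*z,z],-1)
    if "R" in c: return (P-np.asarray(c["t"]))@np.asarray(c["R"])
    T=np.asarray(c["T_tool_cam"]);P=P@T[:3,:3].T+T[:3,3]
    from scipy.spatial.transform import Rotation as R
    q=st["orientation"];return R.from_quat([q[1],q[2],q[3],q[0]]).apply(P.reshape(-1,3)).reshape(P.shape)+st["tcp_pos"]
E
python3 - <<'E'
from h import *
s=env.get_state();print(s)
for n in("top","scene"):
    c=env.read_camera(n);cv2.imwrite(f"pics/{n}.png",c["frame"]);np.save(n+".npy",cloud(c));np.save(n+"_z.npy",c["z_map"])
    print(n,np.asarray(c["intrinsics"]).tolist(),c["k1"],(-np.asarray(c["R"]).T@c["t"]))
    for k in("cup","blender","dial_grip","seat","tin","dish_soap"):
        print(k,[(round(d["score"],2),np.round(d["position"],3).tolist()) for d in env.find_in(n,k)][:2])
E
```

```text
{'clock': 0.0, 'joint_pos': array([-1.28957827e+00,  3.14018636e-01,  4.49821181e-02,  1.30359176e+00,
       -7.70561560e-06,  1.43118295e+00]), 'qvel': array([ 1.21146535e-04, -3.17764496e-04,  9.06314410e-05, -2.41821601e-06,
        4.80526437e-04, -8.38581899e-04]), 'tau': array([-4.72366410e-04, -4.80625570e+01,  2.98532438e+01,  1.91379263e-02,
       -1.60643826e-04, -3.64218948e-06]), 'tcp_pos': array([ 0.23474868, -0.52438129,  0.24939974]), 'orientation': array([-9.13407512e-04,  9.77943759e-01,  2.08866382e-01, -6.86421537e-05]), 'wrist_force': array([ 0.31004003, -0.03434621, -0.27547164]), 'ft_torque': array([ 0.07088725, -0.01201709,  0.02938118]), 'grip_force': 0.0, 'finger_gap': 0.08511614477778363}
top [[383.2085591126925, 0.0, 276.44707316466645], [0.0, 383.2085591126925, 214.37263674715257], [0.0, 0.0, 1.0]] -0.07176287648886483 [0.47767643 0.00594691 1.28372128]
cup [(0.65, [0.446, -0.342, 0.139])]
blender [(0.75, [0.463, 0.043, 0.058])]
dial_grip [(0.5, [0.468, 0.045, 0.06]), (0.46, [0.447, -0.025, 0.067])]
seat [(0.94, [0.464, 0.047, 0.057])]
tin [(0.7, [0.466, 0.306, 0.055])]
dish_soap [(0.54, [0.47, 0.043, 0.057])]
scene [[504.9525810172187, 0.0, 276.96454239236436], [0.0, 504.9525810172187, 207.95527425505657], [0.0, 0.0, 1.0]] -0.05389382772152185 [-0.14848933  0.53960066  1.10872034]
cup []
blender [(0.93, [0.446, 0.067, 0.061])]
dial_grip [(0.73, [0.448, -0.019, 0.066])]
seat [(0.79, [0.447, 0.063, 0.058])]
tin [(0.95, [0.458, 0.316, 0.059])]
dish_soap [(0.86, [0.71, 0.343, 0.101])]
```

View pics/top.png

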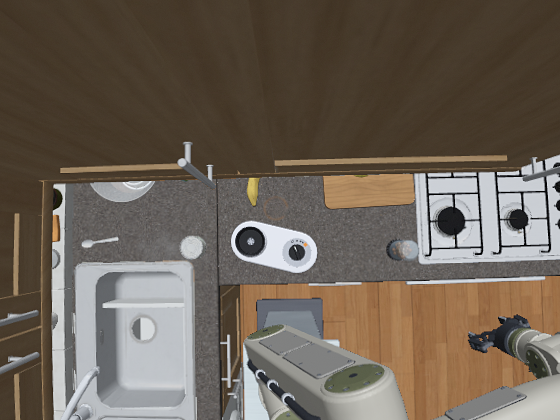

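View pics/scene.png

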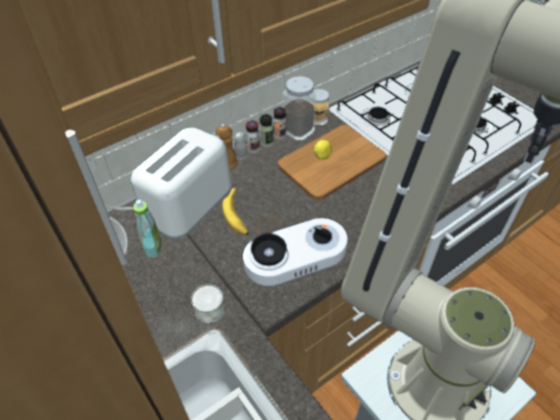

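The top view shows the blender at about (274,247), with the collar at (250,241) and the dial at (297,252). The cup is at (403,251) and the tin at (192,247). The scene view shows the soap bottle at back left and the cup hidden behind the arm. Next I'll fit these precisely.

```bash
cat > m.py <<'E'
from h import *
P=np.load("top.npy");I=cv2.imread("pics/top.png")
def circ(q):
    A=np.c_[2*q[:,0],2*q[:,1],np.ones(len(q))];s=np.linalg.lstsq(A,(q[:,:2]**2).sum(1),rcond=None)[0];return s[:2],np.sqrt(s[2]+s[0]**2+s[1]**2)
def sel(x,y,r,z0,z1): 
    m=(np.hypot(P[...,0]-x,P[...,1]-y)<r)&(P[...,2]>z0)&(P[...,2]<z1);return P[m]
def mec(q): 
    (c,r)=cv2.minEnclosingCircle(q[:,:2].astype(np.float32));return np.round(c,4),round(r,4)
# deck
d=sel(.46,.02,.2,.05,.064);print("deck",len(d),np.median(d[:,2]),cv2.minAreaRect(d[:,:2].astype(np.float32)))
print("worktop",np.median(sel(.46,.2,.04,-.02,.02)[:,2]))
c=sel(.47,.09,.07,.075,.1);print("rim",len(c),c[:,:3].mean(0),mec(c))
c=sel(.446,-.343,.07,.02,.2);print("cup",len(c),c.max(0),mec(c)); t=c[c[:,2]>.13];print(len(t),t.mean(0),mec(t)); t=c[c[:,2]<.1];print(len(t),np.percentile(t[:,2],[5,50,95]))
g=sel(.447,-.025,.05,.078,.1);print("grip",len(g),g.mean(0),cv2.minAreaRect(g[:,:2].astype(np.float32)))
t=sel(.46,.306,.06,.045,.07);print("tin",mec(t))
big=cv2.resize(I[205:290,215:335],None,fx=6,fy=6,interpolation=cv2.INTER_CUBIC);cv2.imwrite("pics/crop.png",big)
E
python3 m.py
```

```text
deck 2268 0.058735817238077484 ((0.4651789665222168, 0.04716544598340988), (0.28019025921821594, 0.1318826526403427), 75.10798645019531)
worktop 0.0005803348925721384
rim 198 [0.47906561 0.11085673 0.08536003] (array([0.4844, 0.1201]), 0.0472)
cup 554 [ 0.47989398 -0.32208748  0.1549954 ] (array([ 0.4455, -0.3553]), 0.0351)
321 [ 0.44563789 -0.35416809  0.14550271] (array([ 0.4444, -0.3575]), 0.0305)
180 [0.02302946 0.04591937 0.09697865]
grip 58 [ 0.44611292 -0.02485269  0.08943623] ((0.44566649198532104, -0.025024544447660446), (0.045419834554195404, 0.011908398009836674), 19.16323471069336)
tin (array([0.4687, 0.3146]), 0.0383)
```

View pics/crop.png

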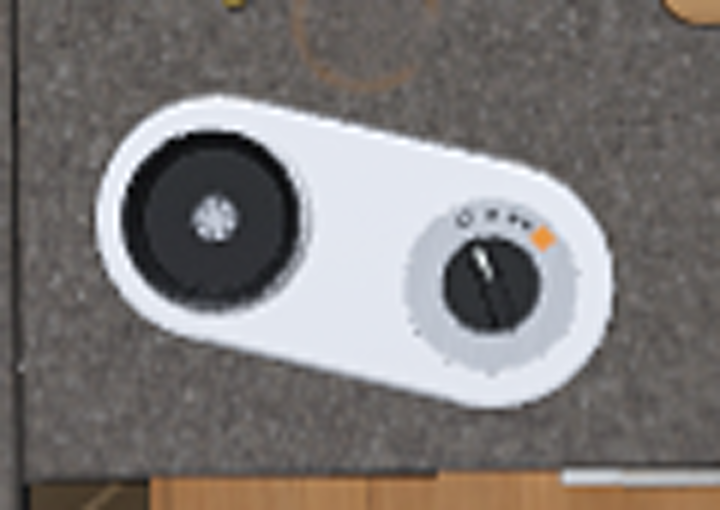

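Everything fits the given sizes:

| Item | Position |
|---|---|
| Seat | (0.4845, 0.1197) |
| Dial | (0.4459, -0.0252), bar at 19.3° |
| Cup | about (0.445, -0.356) |

I'll write a move planner, then go above the cup.

```bash
cat > plan.py <<'E'
import sys
from h import *
from scipy.spatial.transform import Rotation as R
# args: x y z yaw(deg of tool x)
x,y,z,w=map(float,sys.argv[1:5])
s=env.get_state();q=s["orientation"];A=R.from_quat([q[1],q[2],q[3],q[0]])
a=np.radians(w);X=[np.cos(a),np.sin(a),0];Z=[0,0,-1];B=R.from_matrix(np.c_[X,np.cross(Z,X),Z])
print("pos",s["tcp_pos"].round(4),"yaw",np.degrees(np.arctan2(*A.as_matrix()[1::-1,0])).round(2),"tilt",np.degrees(np.arccos(-A.as_matrix()[2,2])).round(2),"t",s["clock"],"F",s["wrist_force"].round(1))
d=A.inv().apply(np.array([x,y,z])-s["tcp_pos"])/.5;r=(A.inv()*B).as_rotvec()/(2*np.pi)
print(np.round(np.r_[d,r],4).tolist())
E
python3 plan.py .445 -.356 .25 72
```

```text
pos [ 0.2349 -0.5249  0.2504] yaw 24.11 tilt 0.01 t 0.7 F [ 0.2 -0.1 -0.3]
[0.5216, -0.1367, 0.0007, 0.0, 0.0, -0.133]
```

Request:
{"op": "carry_out", "data": {
  "increments": [
    [[0.5216,-0.1367,0.0007,0,0,-0.133],[0.5216,-0.1367,0.0007,0,0,-0.133],[0.5216,-0.1367,0.0007,0,0,-0.133],[0.5216,-0.1367,0.0007,0,0,-0.133],[0.5216,-0.1367,0.0007,0,0,-0.133]]
  ],
  "jaw": 0,
  "squeeze": 30
}}

```text
clock: 1.32
tcp_pos: [0.4474, -0.3534, 0.2501]
orientation: [0.0, 0.807, 0.591, 0.0]
wrist_force: [-0.9, -0.7, 0.7]
finger_gap: 0.0856
grip_force: 0.0
```

```bash
python3 - <<'E'
from h import *
import m
s=env.get_state();c=env.read_camera("wrist");P=cloud(c,s);cv2.imwrite("pics/w1.png",c["frame"])
m.P=P;t=m.sel(.445,-.356,.06,.1,.2);print("wrist top",len(t),t.mean(0),t.max(0),m.mec(t))
c=env.read_camera("top");m.P=cloud(c);t=m.sel(.445,-.356,.06,.125,.2);print("top",len(t),t.mean(0))
E
python3 plan.py .445 -.356 .112 72
```

```text
deck 2268 0.058735817238077484 ((0.4651789665222168, 0.04716544598340988), (0.28019025921821594, 0.1318826526403427), 75.10798645019531)
worktop 0.0005803348925721384
rim 198 [0.47906561 0.11085673 0.08536003] (array([0.4844, 0.1201]), 0.0472)
cup 554 [ 0.47989398 -0.32208748  0.1549954 ] (array([ 0.4455, -0.3553]), 0.0351)
321 [ 0.44563789 -0.35416809  0.14550271] (array([ 0.4444, -0.3575]), 0.0305)
180 [0.02302946 0.04591937 0.09697865]
grip 58 [ 0.44611292 -0.02485269  0.08943623] ((0.44566649198532104, -0.025024544447660446), (0.045419834554195404, 0.011908398009836674), 19.16323471069336)
tin (array([0.4687, 0.3146]), 0.0383)
wrist top 5034 [ 0.44691008 -0.35289274  0.14218166] [ 0.4757786  -0.3284259   0.15078419] (array([ 0.4448, -0.3591]), 0.031)
top 331 [ 0.44577507 -0.35351528  0.14522338]
pos [ 0.4468 -0.3541  0.25  ] yaw 72.26 tilt 0.02 t 1.425 F [-0.5 -0.1 -0.6]
[-0.0047, -0.0023, 0.276, 0.0001, -0.0, 0.0007]
```

View pics/w1.png

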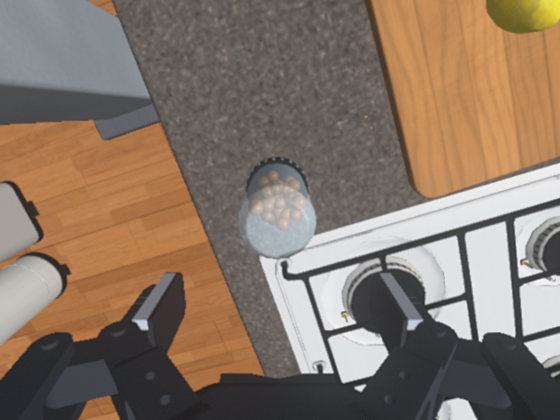

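The wrist view shows the cup dome at about (277,222), between and ahead of the fingers. The enclosing circle has a 31 mm radius, which matches the cup body, with its centre near (0.445, -0.358). I'll descend.

Request:
{"op": "carry_out", "data": {
  "increments": [
    [[-0.011,-0.001,0.07,0,0,0],[-0.011,-0.001,0.15,0,0,0],[-0.011,-0.001,0.23,0,0,0],[-0.011,-0.001,0.276,0,0,0],[-0.011,-0.001,0.276,0,0,0]]
  ]
}}

```text
clock: 2.05
tcp_pos: [0.4409, -0.3606, 0.11]
orientation: [-0.002, 0.81, 0.587, -0.0]
wrist_force: [-0.6, 0.1, 0.4]
finger_gap: 0.0852
grip_force: 0.0
```

Request:
{"op": "carry_out", "data": {
  "increments": [
    [[0,0,0,0,0,0],[0,0,0,0,0,0],[0,0,0,0,0,0],[0,0,0,0,0,0],[0,0,0,0,0,0]]
  ],
  "jaw": 1,
  "squeeze": 30
}}

```text
clock: 2.68
tcp_pos: [0.4436, -0.3622, 0.1137]
orientation: [0.002, 0.809, 0.588, -0.0]
wrist_force: [-0.7, -2.0, 6.1]
finger_gap: 0.0607
grip_force: 33.9
```

Request:
{"op": "carry_out", "data": {
  "increments": [
    [[0,0,0,0,0,0],[0,0,0,0,0,0]]
  ]
}}

```text
clock: 2.92
tcp_pos: [0.4437, -0.3622, 0.1137]
orientation: [0.002, 0.809, 0.588, -0.0]
wrist_force: [-0.9, -0.8, 6.3]
finger_gap: 0.0605
grip_force: 33.9
```

Request:
{"op": "carry_out", "data": {
  "increments": [
    [[0,0,-0.05,0,0,0],[0,0,-0.13,0,0,0],[0,0,-0.21,0,0,0],[0,0,-0.27,0,0,0],[0,0,-0.27,0,0,0]]
  ],
  "squeeze": 40
}}

```text
clock: 3.55
tcp_pos: [0.4437, -0.3617, 0.249]
orientation: [0.002, 0.809, 0.588, 0.0]
wrist_force: [0.5, -0.4, -4.8]
finger_gap: 0.0605
grip_force: 45.8
```

```bash
python3 plan.py .47 -.02 .25 72;python3 plan.py .47 -.02 .25 72;
```

```text
pos [ 0.4437 -0.3617  0.249 ] yaw 72.0 tilt 0.24 t 3.55 F [ 0.5 -0.4 -4.8]
[0.6663, -0.1611, -0.004, 0.0006, 0.0003, -0.0]
pos [ 0.4437 -0.3617  0.249 ] yaw 72.0 tilt 0.24 t 3.55 F [ 0.5 -0.4 -4.8]
[0.6663, -0.1611, -0.004, 0.0006, 0.0003, -0.0]
```

Request:
{"op": "carry_out", "data": {
  "increments": [
    [[0.05,-0.01,-0.004,0,0,0],[0.13,-0.03,-0.004,0,0,0],[0.21,-0.05,-0.004,0.0006,0,0],[0.29,-0.07,-0.004,0.0006,0.0003,0],[0.37,-0.09,-0.004,0.0006,0.0003,0]]
  ]
}}

```text
clock: 4.18
tcp_pos: [0.4559, -0.1683, 0.2467]
orientation: [-0.004, 0.809, 0.588, -0.001]
wrist_force: [-0.4, 0.2, -3.5]
finger_gap: 0.0605
grip_force: 45.7
```

```bash
python3 plan.py .4845 .1197 .25 72
```

```text
pos [ 0.4559 -0.1683  0.2467] yaw 72.01 tilt 0.47 t 4.175 F [-0.4  0.2 -3.5]
[0.5655, -0.1234, -0.0039, -0.0012, -0.0005, 0.0]
```

Request:
{"op": "carry_out", "data": {
  "increments": [
    [[0.12,-0.026,-0.004,0,0,0],[0.23,-0.05,-0.004,0,0,0],[0.34,-0.074,-0.004,0,0,0],[0.45,-0.098,-0.004,0,0,0],[0.53,-0.116,-0.004,0,0,0]]
  ]
}}

```text
clock: 4.8
tcp_pos: [0.4819, 0.1018, 0.2496]
orientation: [-0.003, 0.808, 0.589, -0.002]
wrist_force: [1.4, 0.6, -2.5]
finger_gap: 0.0602
grip_force: 45.7
```

Request:
{"op": "carry_out", "data": {
  "increments": [
    [[0,0,0,0,0,0],[0,0,0,0,0,0]]
  ]
}}

```text
clock: 5.05
tcp_pos: [0.4825, 0.0992, 0.2501]
orientation: [-0.003, 0.809, 0.588, -0.002]
wrist_force: [0.2, -0.4, -3.3]
finger_gap: 0.0604
grip_force: 45.3
```

```bash
python3 plan.py .4845 .1197 .25 72
cat > cup.py <<'E'
from h import *
import sys,m
n=sys.argv[1]
s=env.get_state();p=s["tcp_pos"]
for cam in("top","scene"):
    c=env.read_camera(cam);m.P=cloud(c);cv2.imwrite(f"pics/{cam}_{n}.png",c["frame"])
    t=m.sel(p[0],p[1],.07,.02,p[2]-.03)
    t=t[t[:,2]>.1]
    print(cam,len(t),np.histogram(t[:,2],np.arange(.1,.26,.02)))
    for a in np.arange(.1,.26,.02):
        k=t[(t[:,2]>=a)&(t[:,2]<a+.02)]
        if len(k)>15:print(a.round(2),len(k),m.circ(k),m.mec(k))
s=env.get_state();c=env.read_camera("wrist");cv2.imwrite(f"pics/wrist_{n}.png",c["frame"])
E
python3 cup.py a | grep -v "^deck\|^work\|^rim\|^tin\|^grip"
```

```text
pos [0.4825 0.0992 0.2501] yaw 72.06 tilt 0.38 t 5.05 F [ 0.2 -0.4 -3.3]
[0.0403, -0.0089, 0.0003, -0.0011, -0.0001, 0.0002]
cup 554 [ 0.47989398 -0.32208748  0.1549954 ] (array([ 0.4455, -0.3553]), 0.0351)
321 [ 0.44563789 -0.35416809  0.14550271] (array([ 0.4444, -0.3575]), 0.0305)
180 [0.02302946 0.04591937 0.09697865]
top 28 (array([ 0,  0,  9, 19,  0,  0,  0]), array([0.1 , 0.12, 0.14, 0.16, 0.18, 0.2 , 0.22, 0.24]))
0.16 19 (array([0.48336123, 0.10470457]), np.float64(0.034037919670101245)) (array([0.4819, 0.0771]), 0.022)
scene 630 (array([  0,   6, 140, 205, 138, 141,   0]), array([0.1 , 0.12, 0.14, 0.16, 0.18, 0.2 , 0.22, 0.24]))
0.14 140 (array([0.48530227, 0.10500805]), np.float64(0.0344387269350444)) (array([0.4838, 0.1079]), 0.0361)
0.16 205 (array([0.48555714, 0.10467664]), np.float64(0.03184645979684268)) (array([0.4838, 0.1054]), 0.0352)
0.18 138 (array([0.4847563 , 0.10504731]), np.float64(0.02989359110159394)) (array([0.4797, 0.1096]), 0.0301)
0.2 141 (array([0.48487844, 0.10478722]), np.float64(0.030006083474809077)) (array([0.4773, 0.1106]), 0.0294)
```

View pics/scene_a.png

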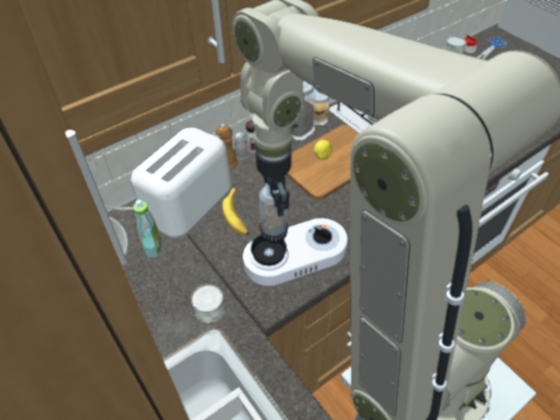

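The scene view shows the cup hanging upright at about (272,215), just short of the collar at (268,250). Circle fits put its centre at (0.485, 0.105) with the correct radii. Next I'll check the collar in the same camera frame.

```bash
python3 - <<'E' | tail -4
from h import *
import m
m.P=np.load("scene.npy")
t=m.sel(.4845,.1197,.06,.083,.095);print(len(t),m.mec(t),t[:,2].max())
t=m.sel(.4845,.1197,.06,.064,.1);r=cv2.minAreaRect(m.sel(.465,.047,.2,.05,.064)[:,:2].astype(np.float32));print(r,m.mec(t))
b=m.sel(.4845,.1197,.036,.06,.074);print(len(b),b[:,2].mean())
E
python3 plan.py .482 .1141 .25 72; python3 plan.py .482 .1141 .195 72
```

```text
tin (array([0.4687, 0.3146]), 0.0383)
240 (array([0.4858, 0.1223]), 0.0484) 0.0932243137791537
((0.46559110283851624, 0.051258258521556854), (0.27924174070358276, 0.13367745280265808), 76.12616729736328) (array([0.4837, 0.1157]), 0.0553)
453 0.06810108391273202
pos [0.4835 0.098  0.251 ] yaw 71.91 tilt 0.29 t 5.2 F [ 0.4  0.1 -3.8]
[0.0297, -0.0129, 0.0022, -0.0008, -0.0002, -0.0002]
pos [0.4835 0.098  0.251 ] yaw 71.91 tilt 0.29 t 5.2 F [ 0.4  0.1 -3.8]
[0.0296, -0.0124, 0.1121, -0.0008, -0.0002, -0.0002]
```

Request:
{"op": "carry_out", "data": {
  "increments": [
    [[0.031,-0.0096,0,-0.001,0,0],[0.031,-0.0096,0,-0.001,0,0],[0.031,-0.0096,0.04,-0.001,0,0],[0.031,-0.0096,0.08,-0.001,0,0],[0.031,-0.0096,0.08,-0.001,0,0]]
  ]
}}

```text
clock: 5.82
tcp_pos: [0.4829, 0.1149, 0.2103]
orientation: [-0.0, 0.809, 0.588, 0.0]
wrist_force: [-1.0, -0.4, -3.5]
finger_gap: 0.0601
grip_force: 45.3
```

```bash
python3 cup.py b | sed -n '/^top/,$p'; python3 plan.py .4833 .1148 .1817 72
```

```text
top 49 (array([ 5, 36,  3,  5,  0,  0,  0]), array([0.1 , 0.12, 0.14, 0.16, 0.18, 0.2 , 0.22, 0.24]))
0.12 36 (array([0.48455142, 0.11591641]), np.float64(0.029884801901404374)) (array([0.4855, 0.0965]), 0.0259)
scene 586 (array([130, 187, 126, 140,   3,   0,   0]), array([0.1 , 0.12, 0.14, 0.16, 0.18, 0.2 , 0.22, 0.24]))
0.1 130 (array([0.48663207, 0.12081426]), np.float64(0.03444968007878697)) (array([0.4859, 0.1224]), 0.0364)
0.12 187 (array([0.48604159, 0.12122486]), np.float64(0.03146683801524008)) (array([0.4833, 0.1228]), 0.0352)
0.14 126 (array([0.48596159, 0.12128343]), np.float64(0.02993030653114701)) (array([0.4827, 0.1229]), 0.0307)
0.16 140 (array([0.48642904, 0.12090657]), np.float64(0.030413087270289754)) (array([0.481 , 0.1235]), 0.0305)
pos [0.4847 0.115  0.2126] yaw 71.98 tilt 0.25 t 5.975 F [ 0.9 -0.8 -3.3]
[-0.0014, -0.0027, 0.0617, 0.0006, -0.0004, -0.0001]
```

View pics/wrist_b.png

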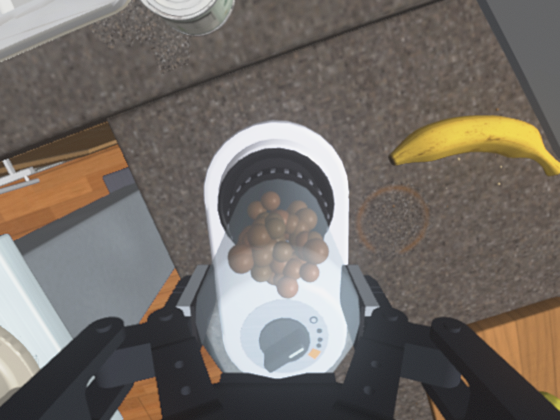

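The wrist view shows the cup base at about (275,200), centred within the black collar with its rim evenly visible around it. I'll lower it gently.

Request:
{"op": "carry_out", "data": {
  "increments": [
    [[0.001,-0.001,0.015,0,0,0],[0.001,-0.001,0.03,0,0,0],[0.001,-0.001,0.04,0,0,0],[0.001,-0.001,0.05,0,0,0],[0.001,-0.001,0.05,0,0,0]]
  ]
}}

```text
clock: 6.6
tcp_pos: [0.4835, 0.1157, 0.1862]
orientation: [0.0, 0.809, 0.588, 0.001]
wrist_force: [-0.5, 0.4, -3.7]
finger_gap: 0.0598
grip_force: 45.4
```

Request:
{"op": "carry_out", "data": {
  "increments": [
    [[0,0,0.004,0,0,0],[0,0,0.008,0,0,0],[0,0,0.008,0,0,0]]
  ]
}}

```text
clock: 6.98
tcp_pos: [0.4838, 0.1157, 0.1826]
orientation: [0.0, 0.809, 0.588, 0.001]
wrist_force: [-0.6, -0.6, -3.2]
finger_gap: 0.0607
grip_force: 45.4
```

Request:
{"op": "carry_out", "data": {
  "increments": [
    [[0,0,0.003,0,0,0],[0,0,0.006,0,0,0],[0,0,0.006,0,0,0]]
  ]
}}

```text
clock: 7.35
tcp_pos: [0.4842, 0.1162, 0.1818]
orientation: [0.001, 0.809, 0.588, 0.003]
wrist_force: [-3.5, 1.3, 9.2]
finger_gap: 0.0603
grip_force: 46.7
```

Contact came at TCP z 0.1818, against 0.1817 expected for the collar floor. I'll release.

Request:
{"op": "carry_out", "data": {
  "increments": [
    [[0,0,0,0,0,0],[0,0,0,0,0,0],[0,0,0,0,0,0],[0,0,0,0,0,0],[0,0,0,0,0,0]]
  ],
  "jaw": 0
}}

```text
clock: 7.98
tcp_pos: [0.4839, 0.1157, 0.1796]
orientation: [0.0, 0.809, 0.588, 0.001]
wrist_force: [-0.5, -0.3, 0.0]
finger_gap: 0.0854
grip_force: 0.0
```

```bash
python3 cup.py c | sed -n '/^top/,$p'; python3 plan.py .484 .1162 .29 72
python3 - <<'E'|tail -3
from h import *
import m
P=np.load("scene.npy")
c=env.read_camera("scene");m.P=cloud(c)
for a in(.09,.10,.12,.14,.16):
    k=m.sel(.4855,.1215,.045,a,a+.02);print(a,len(k),m.circ(k) if len(k)>15 else 0)
E
```

```text
top 7 (array([6, 1, 0, 0, 0, 0, 0]), array([0.1 , 0.12, 0.14, 0.16, 0.18, 0.2 , 0.22, 0.24]))
scene 280 (array([121, 110,  49,   0,   0,   0,   0]), array([0.1 , 0.12, 0.14, 0.16, 0.18, 0.2 , 0.22, 0.24]))
0.1 121 (array([0.48684921, 0.12278146]), np.float64(0.029641879970480667)) (array([0.4802, 0.1276]), 0.0298)
0.12 110 (array([0.48730869, 0.12245133]), np.float64(0.02998619244444643)) (array([0.4802, 0.1271]), 0.0295)
0.14 49 (array([0.48636318, 0.12313536]), np.float64(0.029508831646291863)) (array([0.4805, 0.1324]), 0.0292)
pos [0.4839 0.1158 0.1796] yaw 71.99 tilt 0.17 t 8.125 F [-0.2  1.  -1.1]
[0.0013, 0.0005, -0.2208, 0.0004, -0.0003, -0.0]
0.12 123 (array([0.48660939, 0.12306849]), np.float64(0.02951081746654611))
0.14 88 (array([0.48650673, 0.12492125]), np.float64(0.027682704296906974))
0.16 74 (array([0.48625147, 0.1254681 ]), np.float64(0.027203940890684487))
```

Request:
{"op": "carry_out", "data": {
  "increments": [
    [[0,0,-0.05,0,0,0],[0,0,-0.12,0,0,0],[0,0,-0.18,0,0,0],[0,0,-0.22,0,0,0],[0,0,-0.22,0,0,0]]
  ]
}}

```text
clock: 8.8
tcp_pos: [0.4845, 0.1157, 0.2911]
orientation: [0.001, 0.809, 0.588, 0.003]
wrist_force: [0.1, -0.7, -0.5]
finger_gap: 0.0856
grip_force: 0.0
```

```bash
python3 - <<'E'|tail -6
from h import *
import m
for cam in("scene","top"):
    c=env.read_camera(cam);m.P=cloud(c);cv2.imwrite(f"pics/{cam}_d.png",c["frame"])
    k=m.sel(.4855,.1215,.04,.19,.25);print(cam,len(k),k.max(0) if len(k) else 0,m.mec(k) if len(k) else 0)
    for a in(.1,.14,.18):
        k=m.sel(.4855,.1215,.045,a,a+.03);print(a,len(k),m.circ(k) if len(k)>15 else 0)
E
python3 plan.py .4459 -.0252 .29 199.2;python3 plan.py .4459 -.0252 .29 120
```

```text
0.14 197 (array([0.48710349, 0.12277124]), np.float64(0.02985523224270183))
0.18 264 (array([0.48676915, 0.1228904 ]), np.float64(0.028877115240005757))
top 29 [0.50931593 0.10026071 0.2123775 ] (array([0.488 , 0.0988]), 0.0214)
0.1 11 0
0.14 12 0
0.18 29 (array([0.4857491, 0.1206686]), np.float64(0.030195940741944666))
pos [0.4834 0.1156 0.289 ] yaw 71.99 tilt 0.15 t 8.9 F [-0.9 -0.   0. ]
[-0.291, 0.0157, -0.0024, 0.0005, 0.0002, -0.3534]
pos [0.4834 0.1156 0.289 ] yaw 71.99 tilt 0.15 t 8.9 F [-0.9 -0.   0. ]
[-0.291, 0.0157, -0.0024, 0.0004, -0.0001, -0.1334]
```

View pics/scene_d.png

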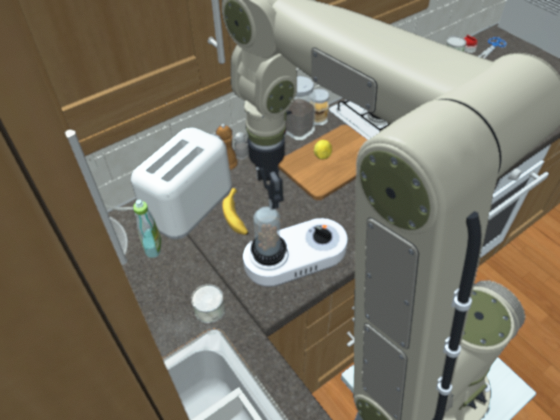

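The scene view shows the cup standing upright in the collar at about (267,238), with the fingers clear above it. Now I'll move to the dial, turning the tool on the way and half closing the jaw.

Request:
{"op": "carry_out", "data": {
  "increments": [
    [[-0.05,0.003,-0.002,0,0,-0.026],[-0.12,0.007,-0.002,0,0,-0.053],[-0.19,0.011,-0.002,0,0,-0.08],[-0.26,0.014,-0.002,0,0,-0.107],[-0.291,0.0157,-0.002,0,0,-0.1334]]
  ],
  "jaw": 0.5
}}

```text
clock: 9.52
tcp_pos: [0.4449, -0.0264, 0.2889]
orientation: [-0.0, 0.498, 0.867, 0.001]
wrist_force: [-0.7, -0.2, 0.2]
finger_gap: 0.0431
grip_force: 0.0
```

Request:
{"op": "carry_out", "data": {
  "increments": [
    [[0,0,0,0,0,-0.027],[0,0,0,0,0,-0.054],[0,0,0,0,0,-0.081],[0,0,0,0,0,-0.108],[0,0,0,0,0,-0.135]]
  ]
}}

```text
clock: 10.15
tcp_pos: [0.4453, -0.025, 0.2889]
orientation: [0.0, 0.096, 0.995, 0.001]
wrist_force: [-0.8, -0.5, -0.1]
finger_gap: 0.0428
grip_force: 0.0
```

```bash
python3 plan.py .4459 -.0252 .19 199.2
```

```text
pos [ 0.4453 -0.025   0.2889] yaw 168.93 tilt 0.09 t 10.15 F [-0.8 -0.5 -0.1]
[-0.0012, -0.0005, 0.1977, 0.0002, 0.0001, -0.0841]
```

Request:
{"op": "carry_out", "data": {
  "increments": [
    [[-0.0012,-0.0005,0.04,0,0,-0.027],[-0.0012,-0.0005,0.1,0,0,-0.054],[-0.0012,-0.0005,0.16,0,0,-0.084],[-0.0012,-0.0005,0.198,0,0,-0.084],[-0.0012,-0.0005,0.198,0,0,-0.084]]
  ]
}}

```text
clock: 10.78
tcp_pos: [0.4448, -0.0249, 0.1889]
orientation: [-0.001, -0.164, 0.987, 0.001]
wrist_force: [-0.7, -0.5, 0.6]
finger_gap: 0.0427
grip_force: 0.0
```

```bash
python3 - <<'E'|tail -1
from h import *
import m
s=env.get_state();c=env.read_camera("wrist");m.P=cloud(c,s);cv2.imwrite("pics/w_dial.png",c["frame"])
g=m.sel(.446,-.025,.035,.08,.1);print("grip",len(g),g.mean(0),cv2.minAreaRect(g[:,:2].astype(np.float32)) if len(g) else 0)
E
python3 plan.py .4459 -.0252 .089 199.2
```

```text
grip 955 [ 0.44445821 -0.02587099  0.08801782] ((0.44608810544013977, -0.025524135679006577), (0.045874521136283875, 0.01177249476313591), 19.01490592956543)
pos [ 0.4458 -0.0251  0.1903] yaw -161.16 tilt 0.1 t 10.825 F [-0.6 -0.7  0.4]
[-0.0, -0.0005, 0.2026, 0.0002, 0.0001, -0.001]
```

View pics/w_dial.png

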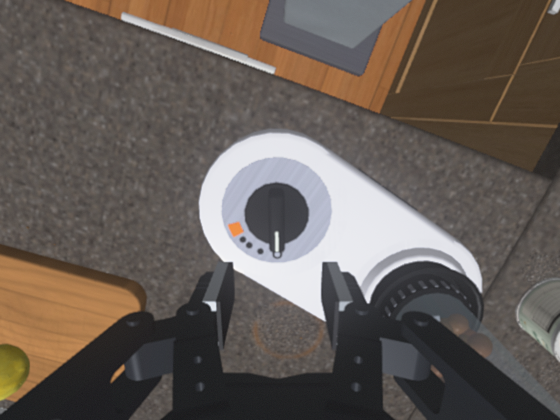

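The wrist view shows the bar upright at (277,215), parallel to the pads and midway between them. It measures centre (0.446, -0.0255) at 19°. I'll descend and grip it.

Request:
{"op": "carry_out", "data": {
  "increments": [
    [[0,0,0.06,0,0,-0.001],[0,0,0.12,0,0,-0.001],[0,0,0.17,0,0,-0.001],[0,0,0.2,0,0,-0.001],[0,0,0.2,0,0,-0.001]]
  ]
}}

```text
clock: 11.45
tcp_pos: [0.4468, -0.0253, 0.0912]
orientation: [0.001, -0.167, 0.986, 0.0]
wrist_force: [-0.5, 0.5, -0.2]
finger_gap: 0.0425
grip_force: 0.0
```

Request:
{"op": "carry_out", "data": {
  "increments": [
    [[0,0,0,0,0,0],[0,0,0,0,0,0],[0,0,0,0,0,0],[0,0,0,0,0,0],[0,0,0,0,0,0]]
  ],
  "jaw": 1,
  "squeeze": 40
}}

```text
clock: 12.08
tcp_pos: [0.4478, -0.0246, 0.0927]
orientation: [0.003, -0.167, 0.986, 0.001]
wrist_force: [-1.6, 4.7, 4.2]
finger_gap: 0.0109
grip_force: 40.0
```

```bash
python3 plan.py .4459 -.0252 .089 130.2; python3 -c "
from h import *
print(env.get_state())"
```

```text
pos [ 0.4478 -0.0246  0.0927] yaw -160.75 tilt 0.32 t 12.075 F [-1.6  4.7  4.2]
[0.004, 0.0001, 0.0074, 0.0006, 0.0007, 0.1918]
{'clock': 12.075, 'joint_pos': array([-0.23647901,  0.18417904, -0.53665571,  0.84567497,  0.00355533,
       -0.57247878]), 'qvel': array([-0.00014307, -0.00039157,  0.00053769, -0.00061823, -0.0015293 ,
       -0.00169753]), 'tau': array([-1.85254119e+00, -3.38611937e+01,  2.46864921e+01, -9.52874534e-01,
       -1.05617568e+00,  8.84199020e-03]), 'tcp_pos': array([ 0.44780107, -0.0245961 ,  0.09273109]), 'orientation': array([ 2.66992972e-03, -1.67213839e-01,  9.85916720e-01,  7.90743337e-04]), 'wrist_force': array([-1.63206786,  4.68802524,  4.15445672]), 'ft_torque': array([0.81774147, 0.2028911 , 0.01383729]), 'grip_force': 40.046067237854004, 'finger_gap': 0.010941493258864248}
```

Request:
{"op": "carry_out", "data": {
  "increments": [
    [[0,0,0,0,0,0.02],[0,0,0,0,0,0.04],[0,0,0,0,0,0.06],[0,0,0,0,0,0.08],[0,0,0,0,0,0.1]]
  ],
  "squeeze": 50
}}

```text
clock: 12.7
tcp_pos: [0.4478, -0.0253, 0.0928]
orientation: [0.002, 0.148, 0.989, 0.001]
wrist_force: [-1.4, 1.1, 5.6]
finger_gap: 0.0106
grip_force: 52.5
```

Request:
{"op": "carry_out", "data": {
  "increments": [
    [[0,0,0,0,0,0.02],[0,0,0,0,0,0.04],[0,0,0,0,0,0.06],[0,0,0,0,0,0.08],[0,0,0,0,0,0.093]]
  ]
}}

```text
clock: 13.32
tcp_pos: [0.4474, -0.0259, 0.0928]
orientation: [0.002, 0.426, 0.905, 0.0]
wrist_force: [-3.2, -1.1, 6.4]
finger_gap: 0.0108
grip_force: 52.6
```

Request:
{"op": "carry_out", "data": {
  "increments": [
    [[0,0,0,0,0,0],[0,0,0,0,0,0],[0,0,0,0,0,0],[0,0,0,0,0,0],[0,0,0,0,0,0]]
  ]
}}

```text
clock: 13.95
tcp_pos: [0.4474, -0.0259, 0.0928]
orientation: [0.002, 0.425, 0.905, 0.0]
wrist_force: [-2.3, -1.8, 6.5]
finger_gap: 0.0105
grip_force: 52.6
```

```bash
python3 plan.py .4459 -.0252 .089 130.2; python3 - <<'E'|tail -4
from h import *
import m
s=env.get_state();print(s["ft_torque"],s["grip_force"],s["finger_gap"])
c=env.read_camera("wrist");cv2.imwrite("pics/w_end.png",c["frame"])
c=env.read_camera("scene");m.P=cloud(c)
for a in(.11,.15,.19):
    k=m.sel(.4855,.1215,.045,a,a+.03);print(a,len(k),m.circ(k) if len(k)>15 else 0)
E
```

```text
pos [ 0.4474 -0.0259  0.0928] yaw 129.73 tilt 0.23 t 13.95 F [-2.3 -1.8  6.5]
[0.003, -0.0014, 0.0075, 0.0004, 0.0005, -0.0013]
[-0.3566879   0.72015095  0.12939828] 52.62501060962677 0.010547813691008462
0.11 180 (array([0.48703052, 0.12240062]), np.float64(0.03004106527682328))
0.15 200 (array([0.48694984, 0.1226333 ]), np.float64(0.029928967028599894))
0.19 517 (array([0.48238594, 0.12572099]), np.float64(0.02165972942256723))
```

View pics/w_end.png

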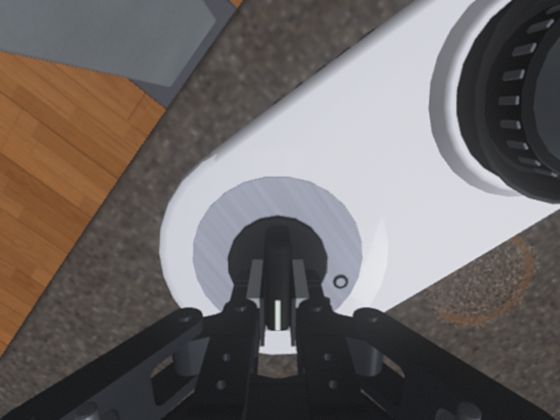

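The bar at (277,265) lies between the pads with its pointer on the covered orange side. The yaw corresponds to a dial turn of about 1.21 rad, the reading is steady, and the cup hasn't moved. Handing in.

```bash
python3 -c "
from h import *
print(env.hand_in())"
```

```text
the job is handed in; nothing more can be done
None
```

The job is handed in (no verdict came back): the cup measured upright and centred at floor depth in the collar, and the gripper is holding the dial at about 1.21 rad, inside setting 3; I didn't re-measure the tin and bottle at the end.

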